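Clamp a block under the swing strap with a boxed-in wing nut

ROBOT

A 6-joint arm with a two-finger parallel gripper is mounted at the origin on the work surface; the furniture and walls round the work are solid. World frame = base frame: x ahead of the robot, y to its left, z up, the work surface at z = 0. Lengths are in mm, angles in rad, forces in N, time in s.
With the tool pointing down it reaches from about 225 to 875 mm from the base axis. Payload 3.4 kg.
Tool frame: the origin (TCP) lies midway between the tips of the shut fingers; the grasp point (between the pads) lies 19 mm behind it (r.grasp_offset is the distance from the TCP to the grasp point, in mm); z points along the fingers, y is the line along which they close (so a half turn about z gives the same grasp; the last joint's range is limited). The gripper opens to 85 mm and grips with 20 to 120 N. Pads are 22 mm wide; open, the fingers measure 114 mm over their backs; the gripper's body (76 mm by 85 mm) begins 54 mm behind the grasp point. The pads swing forward as they close: fully open they stand 13 mm farther back than shut.
Start: joints at [1.17, 0.276, 1.505, -0, 1.361, -0.121], TCP at [158.81, 552.668, 231.328] pointing down, gripper open.
Joint ranges: [-2.89, 2.89], [-0.75, 2.08], [0.22, 2.7], [-1.18, 4.32], [0.11, 2.71], [-2.7, 2.7]. Speed limits (rad/s): [2.57, 2.57, 3.14, 3.14, 3.14, 3.14].

INTERFACE

Orientations are given as a 3x3 rotation matrix whose columns are the frame's x, y, z axes.
In Python, from bench import r gives the robot as it stands.
- The arm moves only by the shell command python3 -m crank 'ROWS'. ROWS is JSON, a list of rows, each a list of 7 numbers: the shift along the world's x, y, z as a fraction of full scale, then the turn, a rotation vector about the world's x, y, z as a fraction of full scale, then the closure, from 0 (fully open) to 1 (shut). A call has 1 to 10 rows; each row is the pose to reach, as a shift and turn from the pose commanded when the call began, turning the shorter way round; what a row does not reach only later rows make up. Full scale, the value 1, is 400 mm for a shift and pi rad for a turn. A row lasts 1/8 s, in which the tool goes at most 62.5 mm and 10.7 degrees, less where a joint would pass 70% of its speed; a pose out of reach is approached as far as the arm can. A call with a number of a shift or a turn outside -1 to 1 is refused whole. A call with a gripper value outside its range is refused whole. The fingers move at their own pace and stop on an object; the grip force is fixed at half the most. Time passes only in rows, so rows that repeat a pose let the fingers close. It gives the time, the measured TCP pose, the force, the opening and the grip force at its end, in the units of the state.
- r.get_state(): the state, without advancing time (a new reading comes with each control period).
- r.camera(name): name is "scene" or "top" or "wrist"; returns the picture (400x640x3 uint8, red, green, blue); there is no depth.
- r.camera_params(name): a dict with "vfov" (degrees; the focal length in pixels is half the picture's height over the tangent of half this angle, whatever the lens; pixels are square), "cx", "cy" (the principal point, pixels), "xyz" and "rotation" of the camera in the world. Camera axes: x right, y up, looking along -z (the intrinsics and any distortion apply to the point x, -y, -z); pixel columns grow to the right and rows downward; lengths in mm; the calibration is good to about 2 mm. A picture is of the moment at which its call begins: read the wrist's pose just before it. camera_params takes no time and is no camera call; for the wrist camera it gives the pose at the moment of the call.
- r.job_done(): hands the job in; it is judged then, once.
Trained networks look in the newest picture that a camera, given by its name, has taken for a name from the list of things; names that differ only in an ending like _2 or _b are one class to them, and where a whole thing is asked for, a point or a joint stands for the part that bears it (a point fixed in the world has none). Each returns a list of dicts, best first, with "score" (0 to 1); they miss things now and then, are a little off and sometimes report something else, mostly with a low value. They report only what shows in the picture. A call takes as long as a camera call.
- r.boxes_of(target, camera): "centre" ([row, column] in pixels, amid what is visible of it).
The state is a dict: "clock": time; "joint_positions": joint angles; "joint_vel": joint speeds; "joint_efforts": joint torques, N m; "tool_pos": TCP position; "orientation": TCP orientation; "force": force on the tool from outside, world axes, zero at the start; "ft_torque": the same for the moment, N m; "opening": finger opening in mm; "finger_force": force on a finger pad.
Only numpy, scipy, OpenCV 4.12 (cv2) and the standard library are available. Lean on these libraries where they do the work, as an engineer would, in place of code of your own. Each camera call takes 0.05 s, during which the arm holds its last target. There are 200 camera calls.

TASK

Clamp the hollow block in the jig. First push the block along the plate until its long side is flush against the stop bar, then swing the strap over the middle of the block, and last turn the wing nut clockwise (seen from above) until it is fully tight; the three pins close round it leave room only for short arcs. Do not knock the pins, and leave the bottle, carton and rail carriage where they stand.

Things in the scene. Friction and masses are not known exactly. Their poses are not given: they have to be found in the camera images.
- jig: Jig fixed to the bench: bare metal plate 240 x 156 x 8 mm (x -168 to +72, y -78 to +78 mm). Origin: on the upright stud's axis, at bench height; z up. Strap and block lie on the -x side. A steel stop bar (100 mm long along y, top at z = 38 mm) stands across the plate; its stop face looks to -x at x = -50 mm, so the 50 mm wide block is home with its centre at x = -75 mm, y about 0.
- pins: The jig's three upright steel pins, 13 mm thick, pointed tops at z = 102 mm, 55 mm from the stud axis at 0, 120 and 240 degrees counter-clockwise from the jig's +x (the frame is the jig's own). A finger turning the nut works in the gap between two pins and is lifted over to the next gap. A knock above 20 N counts as damage.
- strap (a joint): Hinge of the dark steel strap about the stud, rad; 0 = points along the jig's -x, square over the stop bar; positive = counter-clockwise from above (nose towards the jig's -y). Ends at +-0.55, starts at 0.30 to 0.46; friction 0.10 N m, stays where left. Strap 24 mm wide, 10 mm thick (z = 60 to 70 mm, 2 mm above the block); its round nose ends 90 mm from the stud axis.
- strap_peg (a point): Top centre of the upright steel peg (12 mm thick, 25 mm tall, from z = 70 to 95 mm) on the strap's nose, 78 mm from the stud axis; push it sideways to swing the strap.
- wing_nut (a joint): Rotation of the wing nut about the stud, rad; grows clockwise seen from above (tightening); 6.0 = hard stop, fully tight; it starts 2.6 to 4.4 rad short of that. Friction 0.06 N m (about 2 N at the wings), stays where it is left; it turns in place without rising or sinking.
- wing_tip (a point): Outer end of one of the wing nut's two wings, 41.5 mm from the stud axis, z = 88.5 mm above the bench; the other wing points the other way, straight across the axis. Wings are upright blades 7 mm thick, reaching from z = 77 to 100 mm; hub 25 mm across, washer below it 32 mm across.
- block: Loose white hollow block lying on the jig plate, 50 mm wide (its x) x 92 mm long (its y) x 50 mm high, 0.26 to 0.52 kg. Origin at the centre of its underside (height 8 mm, on the plate). It starts 20 to 37 mm short of home on the jig's -x side, turned up to 0.25 rad. If one corner jams against the stop, push at the end that lags.
- oil_bottle: Bystander: standing bottle with red nozzle, 41 mm thick, 120 mm tall, on the bench beside the jig's +y side. Origin at the centre of its underside.
- screw_carton: Bystander: brown carton 58 x 85 x 40 mm on the bench beside the jig's -y side. Origin at the centre of its underside.
- rail_carriage: Bystander: small linear-rail carriage with red ends, 27 x 45 x 14 mm, lying beside the jig's -y side. Origin at the centre of its underside.

How it is judged (in metres and radians):
On the way, in this order (a step that is already met when the one before it is completed fails the run):
1. the block is flush against the stop bar and at rest (x of block in the frame of jig above -0.0785 m and angle between the y axis of block and the y axis of jig, either way round below 0.06 rad and linear speed of block below 0.02 m/s), for 0.2 s.
2. the strap's peg stands over the middle of the block, within 15 mm along the block's length (y of strap_peg in the frame of block between -0.015 and 0.015 m), for 0.2 s.
3. the wing nut is fully tight (value of joint wing_nut above 5.85 rad), for 0.2 s.
At the end, for the whole second after the job is handed in: The block lies flat on the plate, flush against the stop bar (within 3.5 mm and 0.06 rad) and at rest, the strap's peg is over the middle of the block (within 15 mm along its length), and the wing nut is tight (within 0.15 rad of its stop at 6.0) (all of step 1 and all of step 2 and height (world z) of block below 0.012 m and angle between block's own z axis and vertical below 0.05 rad and value of joint wing_nut above 5.85 rad); the robot touches nothing.
It fails at once if a pin is knocked (more than 20 N) (contact force between any of the arm, the fingers and pins above 20 N).
It fails at once if the bottle is moved more than 20 mm or tipped (distance of oil_bottle from where it was at the start of the episode above 0.02 m or angle between oil_bottle's own z axis and vertical above 0.3 rad).
It fails at once if the carton is moved more than 20 mm (distance of screw_carton from where it was at the start of the episode above 0.02 m).
It fails at once if the rail carriage is moved more than 20 mm (distance of rail_carriage from where it was at the start of the episode above 0.02 m).
It also fails if it takes over 72 s, if anything falls off the work surface, if the arm or the gripper's body presses on something with over 40 N, if the wrist force passes 120 N, or if a joint passes its speed limit or range.

## Working session

There is one attempt and no reset: what is moved stays moved. The work goes in short steps, Python scripts to look and compute and a shell command to move; the robot and the scene stay as the last step left them, time stands still between calls to the robot, and variables do not carry over. Pictures are saved under pics/ and viewed, at most 10 in all, crops included, and the job is handed in when it is done.

```bash
ls; mkdir -p pics; python3 - <<'E'
from bench import r
import cv2,numpy as np
for c in("top","scene"):
    im=r.camera(c); cv2.imwrite(f"pics/{c}0.png",im[:,:,::-1])
    p=r.camera_params(c); print(c,{k:np.round(v,3).tolist() if not isinstance(v,str) else v for k,v in p.items()})
    for t in("jig","pins","strap","strap_peg","wing_nut","wing_tip","block","oil_bottle","screw_carton","rail_carriage"):
        print(t,[(np.round(d["centre"],1).tolist(),round(d["score"],2)) for d in r.boxes_of(t,c)][:4])
s=r.get_state();print(s)
E
```

```text
pics
top {'vfov': 52.091, 'cx': 317.019, 'cy': 193.644, 'xyz': [467.766, -0.791, 914.241], 'rotation': [[-0.023, 0.99, -0.141], [-1.0, -0.022, 0.008], [0.004, 0.142, 0.99]]}
jig [([195.7, 267.1], 0.68)]
pins [([192.1, 277.8], 0.65)]
strap [([199.7, 268.5], 0.6)]
strap_peg [([196.4, 264.5], 0.65)]
wing_nut [([172.6, 269.9], 0.85), ([198.2, 265.9], 0.68), ([221.2, 249.0], 0.17)]
wing_tip [([173.6, 266.3], 0.61)]
block [([221.7, 246.5], 0.95)]
oil_bottle [([150.0, 217.7], 0.71), ([219.0, 248.8], 0.55), ([191.6, 325.6], 0.34)]
screw_carton [([254.3, 308.6], 0.64)]
rail_carriage [([192.7, 327.0], 0.55)]
scene {'vfov': 54.239, 'cx': 319.731, 'cy': 194.759, 'xyz': [2.156, 457.432, 516.05], 'rotation': [[-0.619, 0.389, -0.682], [-0.785, -0.305, 0.539], [0.002, 0.869, 0.494]]}
jig [([237.0, 272.8], 0.83)]
pins [([218.6, 251.4], 0.72), ([223.2, 323.9], 0.53)]
strap [([220.6, 280.3], 0.59)]
strap_peg [([222.5, 281.7], 0.84), ([220.9, 327.2], 0.24)]
wing_nut [([207.2, 267.9], 0.64)]
wing_tip [([209.6, 269.1], 0.47), ([255.0, 276.6], 0.21)]
block [([256.6, 276.9], 0.72), ([249.9, 351.7], 0.6)]
oi
[... 233 characters left out ...]
69443e+00, -1.20975566e-01]), 'joint_vel': array([ 0.00077707, -0.00133431,  0.00011657,  0.00011755,  0.00082285,
        0.00115566]), 'joint_efforts': array([ 3.22825508e-04, -4.16668010e+01, -2.46106088e+01,  3.47463856e-05,
        2.57861966e-04,  6.39585153e-06]), 'tool_pos': array([158.79508821, 552.66184657, 231.33669654]), 'orientation': array([[-9.61110390e-01,  2.76164474e-01,  4.19579017e-05],
       [ 2.76164477e-01,  9.61110385e-01,  9.92751436e-05],
       [-1.29099073e-05,  1.07001654e-04, -9.99999994e-01]]), 'force': array([ 0.82080477,  0.47351006, -0.1230907 ]), 'ft_torque': array([ 0.03193206,  0.0173078 , -0.03724167]), 'finger_force': 0.0, 'opening': 85.15603403210007}
```

```bash
python3 - <<'E'
import cv2
a=cv2.imread("pics/top0.png")[120:290,170:370]; cv2.imwrite("pics/t1.png",cv2.resize(a,None,fx=4,fy=3.5*4/3.5*0.88,interpolation=cv2.INTER_CUBIC) if 0 else cv2.resize(a[:150],None,fx=4,fy=4,interpolation=cv2.INTER_CUBIC))
b=cv2.imread("pics/scene0.png")[140:290,180:380]; cv2.imwrite("pics/s1.png",cv2.resize(b,None,fx=4,fy=4,interpolation=cv2.INTER_CUBIC))
E
```

```text
(no output)
```

View pics/t1.png

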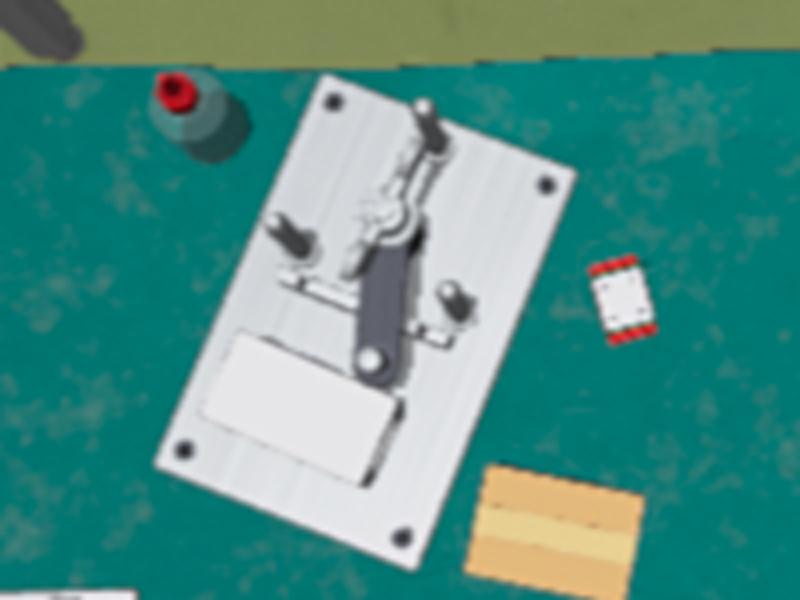

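View pics/s1.png

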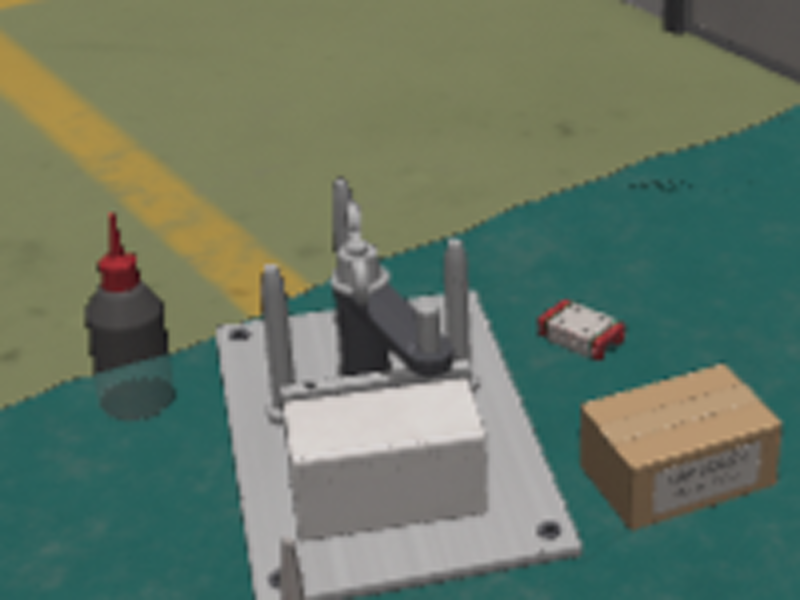

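```bash
cat > h.py <<'E'
import numpy as np
from bench import r
from scipy.optimize import least_squares
def cam(c):
    p=r.camera_params(c); return p,200/np.tan(np.radians(p["vfov"])/2)
def ray(c,px,z):
    p,f=cam(c); u,v=px  # col,row
    d=np.array(p["rotation"])@[(u-p["cx"])/f,-(v-p["cy"])/f,-1]; o=np.array(p["xyz"])
    return (o+d*(z-o[2])/d[2])[:2]
J=np.array
E
python3 - <<'E'
from h import *
T=lambda a:(170+a[0]/4,120+a[1]/4)
cor=[(325,73),(577,173),(415,570),(155,465)]
mod=[(72,78),(72,-78),(-168,-78),(-168,78)]
pts=[(ray("top",T(a),8),m) for a,m in zip(cor,mod)]
pins=[((424,104),0),((272,222),120),((449,288),240)]
pts+=[(ray("top",T(a),101),(55*np.cos(np.radians(k)),55*np.sin(np.radians(k)))) for a,k in pins]
def R(t): return J([[np.cos(t),-np.sin(t)],[np.sin(t),np.cos(t)]])
f=lambda q:np.concatenate([R(q[2])@m+q[:2]-p for p,m in pts])
s=least_squares(f,[550,50,-.3]); print(s.x.round(3)); print(s.fun.reshape(-1,2).round(1))
q=s.x; inv=lambda p:(R(q[2]).T@(p-q[:2])).round(1)
for n,a,z in [("b",(240,330),58),("b",(400,397),58),("b",(365,487),58),("b",(202,412),58),("peg",(371,358),95),("w",(352,265),95),("w",(420,145),97),("hub",(392,213),100),("bot",(175,92),118),("botbase",(195,130),30),("stop",(283,280),38),("stop",(448,342),38),("carr",(622,300),10),("cart",(555,540),40)]:
    p=ray("top",T(a),z); print(n,p.round(1),inv(p))
E
```

```text
[ 6.32059e+02  9.60210e+01 -4.01000e-01]
[[ 0.7  0.6]
 [ 1.1 -0.7]
 [-0.6 -0.3]
 [-0.   0.7]
 [-1.3  0.3]
 [ 0.8 -0.9]
 [-0.7  0.3]]
b [575.4 176.1] [-83.5  51.6]
b [538.2  92.2] [-85.  -40.1]
b [491.8 110.7] [-134.9  -41.2]
b [532.7 195.7] [-130.4   52.9]
peg [555.1 102.6] [-73.5 -24. ]
w [602.6 112. ] [-33.4   3.3]
w [663.6  76.9] [36.5 -5.3]
hub [628.   91.1] [-1.8 -6.1]
bot [688.4 197. ] [ 12.4 114.9]
botbase [690.9 207.5] [ 10.6 125.6]
stop [604.6 157.2] [-49.1  45.6]
stop [568.9  68.4] [-47.4 -50.1]
carr [593.5 -26.7] [  12.4 -128. ]
cart [462.2  12.9] [-124.  -142.8]
```

```bash
python3 -m crank '[[0.82,-0.972,-0.25,0,0,-0.0385,0.5],[0.82,-0.972,-0.25,0,0,-0.0385,0.5],[0.82,-0.972,-0.25,0,0,-0.0385,0.5],[0.82,-0.972,-0.25,0,0,-0.0385,0.5],[0.82,-0.972,-0.25,0,0,-0.0385,0.5],[0.82,-0.972,-0.25,0,0,-0.0385,0.5],[0.82,-0.972,-0.25,0,0,-0.0385,0.5],[0.82,-0.972,-0.25,0,0,-0.0385,0.5],[0.82,-0.972,-0.25,0,0,-0.0385,0.5],[0.82,-0.972,-0.25,0,0,-0.0385,0.5]]'
```

```text
clock: 2.35
tool_pos: [487.0, 163.3, 131.0]
orientation: [[-0.92, 0.392, -0.001], [0.392, 0.92, 0.0], [0.001, 0.0, -1.0]]
force: [-0.6, -0.0, 1.0]
opening: 42.3
finger_force: 0.0
```

```bash
python3 -m crank '[[0,0,-0.12,0,0,0,0.5],[0,0,-0.235,0,0,0,0.5],[0,0,-0.235,0,0,0,0.5],[0.012,-0.005,-0.235,0,0,0,0.5],[0.023,-0.01,-0.235,0,0,0,0.5],[0.035,-0.0148,-0.235,0,0,0,0.5],[0.046,-0.0195,-0.235,0,0,0,0.5],[0.058,-0.0246,-0.235,0,0,0,0.5],[0.069,-0.0292,-0.235,0,0,0,0.5],[0.08,-0.034,-0.235,0,0,0,0.5]]'; python3 - <<'E'
from h import *
s=r.get_state();print(s["force"],s["tool_pos"])
E
```

```text
clock: 3.6
tool_pos: [518.9, 150.1, 37.2]
orientation: [[-0.921, 0.39, -0.0], [0.39, 0.921, 0.0], [0.0, -0.0, -1.0]]
force: [-2.0, 1.7, 1.8]
opening: 42.7
finger_force: 1.2
[-1.9597981   1.69943906  1.81282701] [518.92229473 150.10957471  37.24370869]
```

```bash
python3 -m crank '[[0.004,-0.0017,0,0,0,0,0.5],[0.008,-0.0034,0,0,0,0,0.5],[0.012,-0.005,0,0,0,0,0.5],[0.016,-0.0068,0,0,0,0,0.5],[0.02,-0.0085,0,0,0,0,0.5],[0.023,-0.01,0,0,0,0,0.5],[0.026,-0.011,0,0,0,0,0.5],[0.029,-0.0123,0,0,0,0,0.5]]'; python3 - <<'E'
from h import *
import cv2
im=r.camera("top"); cv2.imwrite("pics/top1.png",im[:,:,::-1])
cv2.imwrite("pics/t2.png",cv2.resize(im[140:260,200:320,::-1],None,fx=5,fy=5,interpolation=cv2.INTER_CUBIC))
E
```

```text
clock: 4.6
tool_pos: [530.5, 145.3, 37.3]
orientation: [[-0.921, 0.39, 0.0], [0.39, 0.921, 0.0], [-0.0, 0.0, -1.0]]
force: [-2.2, 1.3, -0.3]
opening: 42.9
finger_force: 0.8
```

View pics/t2.png

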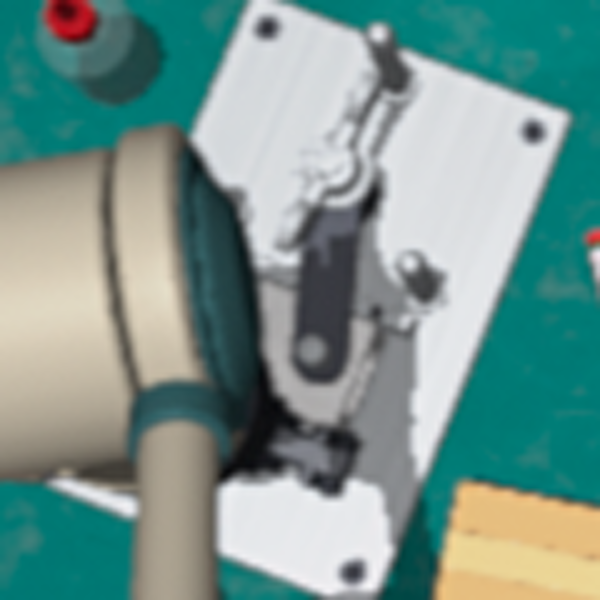

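```bash
python3 -m crank '[[0.0025,-0.001,0,0,0,0,0.5],[0.005,-0.002,0,0,0,0,0.5],[0.0075,-0.003,0,0,0,0,0.5],[0.01,-0.004,0,0,0,0,0.5]]'
```

```text
clock: 5.15
tool_pos: [532.1, 144.6, 37.2]
orientation: [[-0.92, 0.391, -0.005], [0.391, 0.92, 0.002], [0.005, -0.0, -1.0]]
force: [-7.1, 4.4, 4.4]
opening: 42.6
finger_force: 4.2
```

```bash
python3 -m crank '[[0.0025,-0.001,0,0,0,0,0.5],[0.005,-0.002,0,0,0,0,0.5],[0.0075,-0.003,0,0,0,0,0.5],[0.0075,-0.003,0,0,0,0,0.5]]'
```

```text
clock: 5.65
tool_pos: [532.1, 144.6, 37.3]
orientation: [[-0.92, 0.391, -0.01], [0.391, 0.92, 0.003], [0.01, -0.001, -1.0]]
force: [-11.0, 7.5, 8.4]
opening: 42.7
finger_force: 6.9
```

```bash
python3 -m crank '[[-0.02,0.0085,0,0,0,0,0.5],[-0.1,0.042,0,0,0,0,0.5],[-0.15,0.06,0.25,0,0,0,0.5],[-0.3,0.15,0.3,0,0,0,0.5],[-0.4,0.2,0.3,0,0,0,0.5],[-0.4,0.2,0.3,0,0,0,0.5],[-0.4,0.2,0.3,0,0,0,0.5]]'; python3 - <<'E'
from h import *
import cv2
im=r.camera("top"); cv2.imwrite("pics/top2.png",im[:,:,::-1])
cv2.imwrite("pics/t3.png",cv2.resize(im[140:260,200:320,::-1],None,fx=5,fy=5,interpolation=cv2.INTER_CUBIC))
E
```

```text
clock: 6.52
tool_pos: [378.1, 222.8, 157.9]
orientation: [[-0.921, 0.388, 0.003], [0.388, 0.921, 0.0], [-0.003, 0.002, -1.0]]
force: [-0.6, -0.8, 0.6]
opening: 42.6
finger_force: 0.0
```

View pics/t3.png

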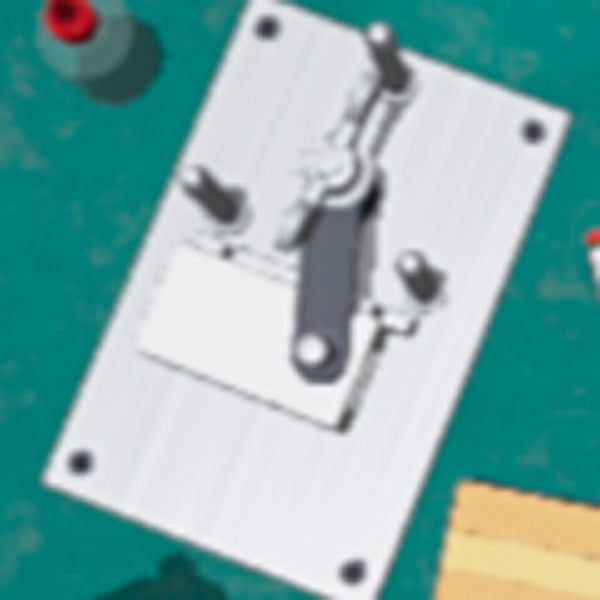

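```bash
cat >> h.py <<'E'
q=(632.06,96.02,-.401)
c,s_=np.cos(q[2]),np.sin(q[2]); RR=J([[c,-s_],[s_,c]])
inv=lambda p:(RR.T@(J(p)-q[:2]))
fwd=lambda p:RR@J(p)+q[:2]
E
python3 - <<'E'
from h import *
T=lambda a:(200+a[0]/5,140+a[1]/5)
for n,a,z in [("b-+",(140,350),58),("b--",(342,430),58),("b++",(185,243),58),("b+-",(383,325),58),("peg",(314,349),95),("wlow",(287,240),95),("wup",(355,100),100),("wup",(370,110),80)]:
    print(n,inv(ray("top",T(a),z)).round(1))
print("approach",fwd((-75,-24)),fwd((-78,4)))
E
```

```text
b-+ [-99.6  49.2]
b-- [-99.2 -42.5]
b++ [-50.8  49.6]
b+- [-52.1 -41.5]
peg [-74.  -24.3]
wlow [-37.1   3. ]
wup [25.7 -1.3]
wup [27.5 -5. ]
approach [553.64152536 103.19933387] [561.80900985 130.14914272]
```

```bash
python3 -m crank '[[0.15,-0.1,0,0,0,0,0.5],[0.3,-0.2,0,0,0,0,0.5],[0.44,-0.298,0,0,0,0,0.5],[0.44,-0.298,0,0,0,0,0.5],[0.44,-0.298,0,0,0,0,0.5],[0.44,-0.298,-0.05,0,0,0,0.5],[0.44,-0.298,-0.1,0,0,0,0.5],[0.44,-0.298,-0.15,0,0,0,0.5],[0.44,-0.298,-0.193,0,0,0,0.5],[0.44,-0.298,-0.193,0,0,0,0.5]]'
```

```text
clock: 7.82
tool_pos: [550.9, 104.0, 78.7]
orientation: [[-0.921, 0.389, -0.005], [0.389, 0.921, 0.0], [0.004, -0.002, -1.0]]
force: [0.7, -0.2, 0.5]
opening: 42.7
finger_force: 0.0
```

```bash
python3 -m crank '[[0.007,0.02,0,0,0,0,0.5],[0.014,0.04,0,0,0,0,0.5],[0.02,0.06,0,0,0,0,0.5],[0.026,0.075,0,0,0,0,0.5],[0.031,0.09,0,0,0,0,0.5],[0.0353,0.1025,0,0,0,0,0.5],[0.0353,0.1025,0,0,0,0,0.5]]'
```

```text
clock: 8.7
tool_pos: [568.3, 144.9, 80.2]
orientation: [[-0.921, 0.39, 0.002], [0.39, 0.921, 0.001], [-0.001, 0.001, -1.0]]
force: [-0.4, -0.2, 0.0]
opening: 42.7
finger_force: 0.0
```

```bash
python3 -m crank '[[-0.005,-0.0115,0,0,0,0,0.5],[-0.005,-0.0115,0.1,0,0,0,0.5],[-0.005,-0.0115,0.2,0,0,0,0.5],[0.1615,-0.1208,0.2,0,0,-0.055,0.5],[0.1615,-0.1208,0.2,0,0,-0.11,0.5],[0.1615,-0.1208,0.2,0,0,-0.165,0.5],[0.1615,-0.1208,0.2,0,0,-0.2056,0.5],[0.1615,-0.1208,0.2,0,0,-0.2056,0.5]]'; python3 - <<'E'
from h import *
import cv2
im=r.camera("wrist"); cv2.imwrite("pics/w0.png",im[:,:,::-1])
p=r.camera_params("wrist");f=200/np.tan(np.radians(p["vfov"])/2)
def pr(P):
    d=J(p["rotation"]).T@(J(P)-p["xyz"]); return (p["cx"]+f*d[0]/-d[2],p["cy"]-f*d[1]/-d[2])
for n,P in [("stud",(0,0,100)),("peg",(-77.8,4.5,95)),("pin0",(55,0,102)),("pin1",(-27.5,47.6,102)),("pin2",(-27.5,-47.6,102))]: print(n,J(pr([*fwd(P[:2]),P[2]])).round())
print(p["xyz"],r.get_state()["joint_positions"].round(3))
E
```

```text
clock: 9.7
tool_pos: [632.3, 95.5, 160.1]
orientation: [[-0.501, 0.865, 0.0], [0.865, 0.501, 0.0], [-0.0, 0.0, -1.0]]
force: [-0.6, 0.4, 0.0]
opening: 42.6
finger_force: 0.0
stud [318. 218.]
peg [254. 127.]
pin0 [361. 272.]
pin1 [350. 149.]
pin2 [243. 228.]
[590.43177698 167.30335303 302.99596715] [ 0.041  0.415  1.472  0.     1.254 -0.485]
```

View pics/w0.png

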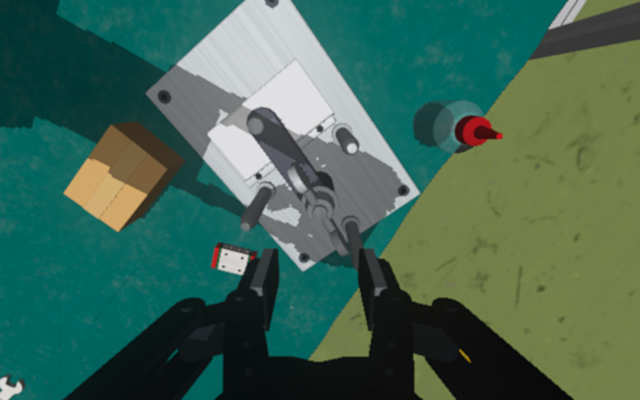

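```bash
python3 - <<'E'
from h import *
import cv2
for px in [(293,170),(303,192),(298,180),(340,238),(318,203)]:
    print(px,[inv(ray("wrist",px,z)).round(1).tolist() for z in (100,90)])
im=cv2.imread("pics/w0.png")[90:280,210:400]; cv2.imwrite("pics/w1.png",cv2.resize(im,None,fx=3.1,fy=3.1,interpolation=cv2.INTER_CUBIC))
E
```

```text
(293, 170) [[-39.1, 7.8], [-37.8, 5.8]]
(303, 192) [[-22.4, 3.6], [-20.2, 1.3]]
(298, 180) [[-31.4, 6.2], [-29.7, 4.0]]
(340, 238) [[22.9, 3.6], [27.2, 1.3]]
(318, 203) [[-9.3, 7.1], [-6.5, 5.0]]
```

View pics/w1.png

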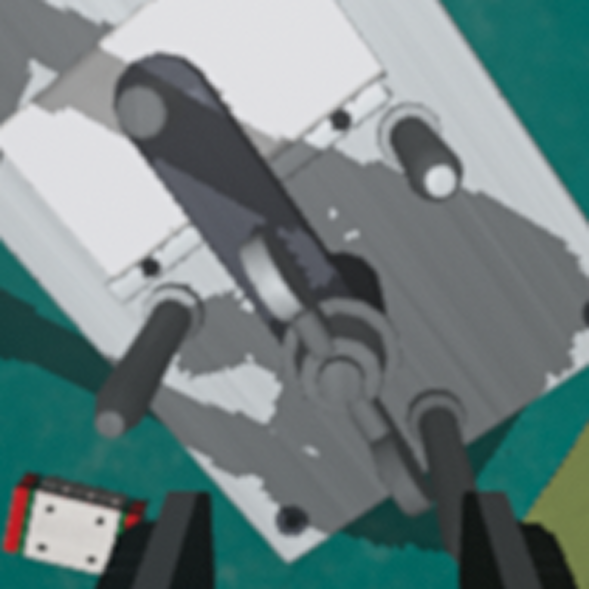

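```bash
python3 -m crank '[[0,0.001,-0.07,0,0,0,0.5],[0,0.001,-0.14,0,0,0,0.5],[0,0.001,-0.2,0,0,0,0.5],[0,0.001,-0.2,0,0,0,0.5],[0,0.001,-0.2,0,0,-0.044,0.5],[0,0.001,-0.2,0,0,-0.088,0.5],[0,0.001,-0.2,0,0,-0.132,0.5],[0,0.001,-0.2,0,0,-0.176,0.5],[0,0.001,-0.2,0,0,-0.22,0.5],[0,0.001,-0.2,0,0,-0.22,0.5]]'; python3 - <<'E'
from h import *
s=r.get_state();print(s["force"],s["ft_torque"],s["joint_positions"].round(3))
E
```

```text
clock: 11.0
tool_pos: [633.0, 96.5, 81.6]
orientation: [[0.164, 0.986, 0.003], [0.986, -0.164, 0.0], [0.001, 0.003, -1.0]]
force: [-0.3, 1.3, -0.2]
opening: 42.6
finger_force: 0.0
[-0.25057981  1.25093854 -0.15731991] [-0.00017584 -0.00415253  0.05849365] [ 0.043  0.48   1.574 -0.     1.085  0.207]
```

```bash
python3 -m crank '[[0,0,0,0,0,-0.044,0.5],[0,0,0,0,0,-0.088,0.5],[0,0,0,0,0,-0.132,0.5],[0,0,0,0,0,-0.176,0.5],[0,0,0,0,0,-0.22,0.5],[0,0,0,0,0,-0.264,0.5],[0,0,0,0,0,-0.308,0.5],[0,0,0,0,0,-0.352,0.5],[0,0,0,0,0,-0.396,0.5],[0,0,0,0,0,-0.396,0.5]]'; python3 - <<'E'
from h import *
s=r.get_state();print(s["force"],s["ft_torque"],s["joint_positions"].round(3))
E
```

```text
clock: 12.25
tool_pos: [632.4, 96.5, 81.0]
orientation: [[0.987, 0.163, 0.001], [0.163, -0.987, 0.0], [0.001, 0.0, -1.0]]
force: [0.4, -0.5, 1.2]
opening: 42.6
finger_force: 0.3
[ 0.35635235 -0.53800876  1.15283211] [0.04059684 0.07723812 0.01715377] [ 0.043  0.481  1.575 -0.     1.085  1.45 ]
```

```bash
python3 -m crank '[[0,0,0,0,0,-0.044,0.5],[0,0,0,0,0,-0.088,0.5],[0,0,0,0,0,-0.132,0.5],[0,0,0,0,0,-0.176,0.5],[0,0,0,0,0,-0.22,0.5],[0,0,0,0,0,-0.26,0.5],[0,0,0,0,0,-0.28,0.5],[0,0,0,0,0,-0.30,0.5],[0,0,0,0,0,-0.30,0.5]]'; python3 - <<'E'
from h import *
s=r.get_state();print(s["force"],s["ft_torque"],s["joint_positions"].round(3))
E
```

```text
clock: 13.38
tool_pos: [632.1, 97.0, 80.6]
orientation: [[0.712, -0.703, 0.0], [-0.703, -0.712, 0.001], [-0.0, -0.001, -1.0]]
force: [-0.8, 2.2, 1.5]
opening: 42.7
finger_force: 1.1
[-0.79465562  2.17085508  1.51000093] [0.33661217 0.14826706 0.03194247] [4.300e-02 4.810e-01 1.575e+00 1.000e-03 1.085e+00 2.392e+00]
```

```bash
python3 -m crank '[[0,0,0,0,0,0.03,0.5],[0,0,0.1,0,0,0.03,0.5],[0,0,0.2,0,0,0.03,0.5],[0,0,0.2,0,0,0.085,0.5],[0,0,0.2,0,0,0.14,0.5],[0,0,0.2,0,0,0.195,0.5],[0,0,0.2,0,0,0.25,0.5],[0,0,0.2,0,0,0.305,0.5],[0,0,0.2,0,0,0.36,0.5],[0,0,0.2,0,0,0.415,0.5]]'
python3 -m crank '[[0,0,0,0,0,0.055,0.5],[0,0,0,0,0,0.11,0.5],[0,0,0,0,0,0.165,0.5],[0,0,0,0,0,0.22,0.5],[0,0,0,0,0,0.275,0.5],[0,0,0,0,0,0.33,0.5],[0,0,0,0,0,0.385,0.5],[0,0,0,0,0,0.44,0.5],[0,0,0,0,0,0.495,0.5],[0,0,0,0,0,0.55,0.5]]'
python3 -m crank '[[0,0,0,0,0,0.045,0.5],[0,0,0,0,0,0.09,0.5],[0,0,0,0,0,0.09,0.5]]'
python3 - <<'E'
from h import *
import cv2
im=r.camera("wrist"); cv2.imwrite("pics/w2.png",im[90:280,210:400,::-1])
cv2.imwrite("pics/w3.png",cv2.resize(im[60:300,180:440,::-1],None,fx=2.4,fy=2.4,interpolation=cv2.INTER_CUBIC))
s=r.get_state();print(s["joint_positions"].round(3))
E
```

```text
clock: 14.62
tool_pos: [632.6, 96.1, 160.2]
orientation: [[0.863, 0.506, 0.001], [0.506, -0.863, -0.001], [0.0, 0.001, -1.0]]
force: [0.0, -0.7, -1.0]
opening: 43.0
finger_force: 0.0
clock: 15.88
tool_pos: [632.6, 96.0, 160.2]
orientation: [[-0.634, 0.773, 0.001], [0.773, 0.634, -0.001], [-0.001, 0.001, -1.0]]
force: [0.2, 0.2, 0.7]
opening: 42.8
finger_force: 0.0
clock: 16.25
tool_pos: [632.5, 96.1, 160.2]
orientation: [[-0.82, 0.572, 0.001], [0.572, 0.82, -0.0], [-0.001, 0.0, -1.0]]
force: [0.3, 0.3, 0.5]
opening: 42.2
finger_force: 0.0
[ 0.042  0.416  1.471 -0.     1.254 -0.918]
```

View pics/w3.png

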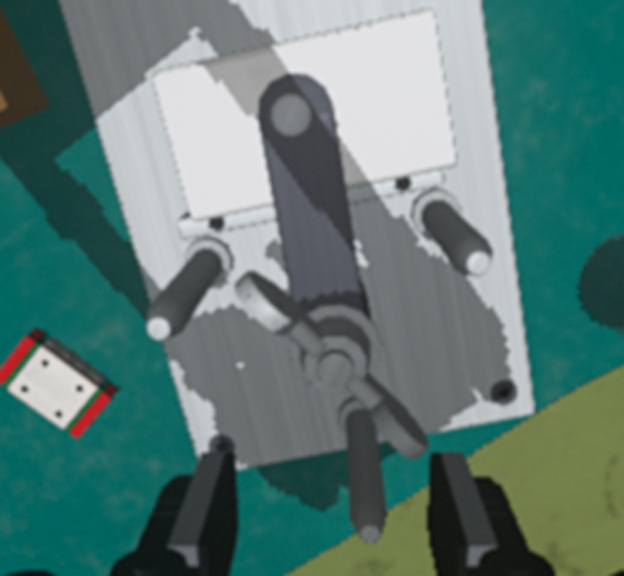

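```bash
python3 -m crank '[[0,0,-0.07,0,0,0,0.5],[0,0,-0.14,0,0,0,0.5],[0,0,-0.2,0,0,0,0.5],[0,0,-0.2,0,0,0,0.5],[0,0,-0.2,0,0,-0.03,0.5],[0,0,-0.2,0,0,-0.055,0.5],[0,0,-0.2,0,0,-0.075,0.5],[0,0,-0.2,0,0,-0.095,0.5],[0,0,-0.2,0,0,-0.115,0.5],[0,0,-0.2,0,0,-0.115,0.5]]'; python3 - <<'E'
from h import *
s=r.get_state();print(s["force"],s["ft_torque"],s["joint_positions"].round(3))
E
```

```text
clock: 17.55
tool_pos: [632.7, 97.0, 81.3]
orientation: [[-0.565, 0.825, 0.002], [0.825, 0.565, 0.001], [-0.0, 0.002, -1.0]]
force: [0.6, 2.2, 1.0]
opening: 42.8
finger_force: 1.0
[0.56782005 2.22752249 0.96869365] [0.28889721 0.07528659 0.05069323] [ 4.300e-02  4.810e-01  1.574e+00  1.000e-03  1.085e+00 -5.570e-01]
```

```bash
python3 -m crank '[[0,0,0,0,0,-0.025,0.5],[0,0,0,0,0,-0.05,0.5],[0,0,0,0,0,-0.075,0.5],[0,0,0,0,0,-0.1,0.5],[0,0,0,0,0,-0.12,0.5]]'; python3 - <<'E'
from h import *
s=r.get_state();print(s["force"],s["ft_torque"],s["joint_positions"].round(3))
E
```

```text
clock: 18.18
tool_pos: [632.7, 97.0, 81.4]
orientation: [[-0.254, 0.967, 0.003], [0.967, 0.254, -0.006], [-0.007, 0.001, -1.0]]
force: [0.2, 7.7, 1.2]
opening: 43.2
finger_force: 213.1
[0.15829529 7.71606221 1.2347766 ] [ 1.18528175  0.16370644 11.18948487] [ 0.047  0.48   1.574 -0.007  1.085 -0.206]
```

```bash
python3 -m crank '[[0,0,0,0,0,-0.025,0.5],[0,0,0,0,0,-0.05,0.5],[0,0,0,0,0,-0.075,0.5],[0,0,0,0,0,-0.1,0.5],[0,0,0,0,0,-0.1,0.5]]'; python3 - <<'E'
from h import *
s=r.get_state();print(s["force"],s["ft_torque"],s["joint_positions"].round(3))
E
```

```text
clock: 18.8
tool_pos: [632.6, 96.7, 81.6]
orientation: [[-0.009, 1.0, 0.005], [1.0, 0.009, -0.022], [-0.022, 0.005, -1.0]]
force: [-0.1, 10.2, 2.5]
opening: 42.9
finger_force: 512.3
[-0.10809508 10.24255959  2.4513502 ] [ 1.77390734  0.64383645 27.43500883] [ 0.056  0.48   1.574 -0.026  1.084  0.059]
```

The nut is against its stop (27 N m, more than I meant to apply). Backing off.

```bash
python3 -m crank '[[0,0,0,0,0,0.05,0.5],[0,0,0,0,0,0.1,0.5],[0,0,0,0,0,0.15,0.5],[0,0,0,0,0,0.2,0.5],[0,0,0,0,0,0.22,0.5],[0,0,0.1,0,0,0.22,0.5],[0,0,0.2,0,0,0.22,0.5],[0,0,0.2,0,0,0.22,0.5]]'; python3 - <<'E'
from h import *
import cv2
im=r.camera("wrist")
cv2.imwrite("pics/w4.png",cv2.resize(im[60:300,180:440,::-1],None,fx=2.4,fy=2.4,interpolation=cv2.INTER_CUBIC))
s=r.get_state();print(s["force"],s["ft_torque"],s["joint_positions"].round(3))
E
```

```text
clock: 19.8
tool_pos: [635.2, 96.3, 165.2]
orientation: [[-0.565, 0.825, 0.01], [0.825, 0.565, -0.0], [-0.006, 0.008, -1.0]]
force: [1.0, 1.2, 0.5]
opening: 42.6
finger_force: 0.0
[ 0.13698914 -0.54958735 -0.88702748] [-0.01860631  0.08248982 -0.03546915] [ 0.042  0.413  1.469 -0.     1.255 -0.558]
```

View pics/w4.png

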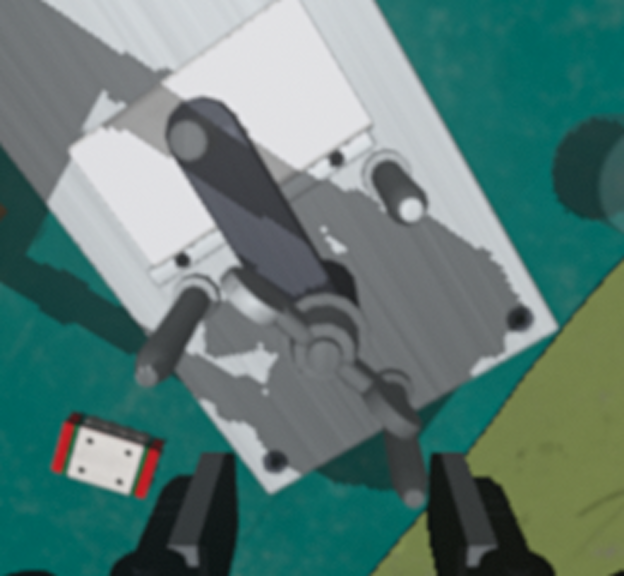

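```bash
python3 -m crank '[[0,0,-0.07,0,0,0,0.5],[0,0,-0.14,0,0,0,0.5],[0,0,-0.2,0,0,0,0.5],[0,0,-0.2,0,0,0,0.5],[0,0,-0.2,0,0,-0.02,0.5],[0,0,-0.2,0,0,-0.03,0.5],[0,0,-0.2,0,0,-0.03,0.5]]'; python3 -c "
from h import *
print(r.get_state()['ft_torque'],r.get_state()['orientation'][:,1])"
python3 -m crank '[[0,0,0,0,0,-0.01,0.5],[0,0,0,0,0,-0.01,0.5]]'; python3 -c "
from h import *
print(r.get_state()['ft_torque'],r.get_state()['orientation'][:,1])"
python3 -m crank '[[0,0,0,0,0,-0.01,0.5],[0,0,0,0,0,-0.01,0.5]]'; python3 -c "
from h import *
print(r.get_state()['ft_torque'],r.get_state()['orientation'][:,1])"
```

```text
clock: 20.72
tool_pos: [632.2, 96.9, 80.5]
orientation: [[-0.485, 0.875, 0.001], [0.875, 0.485, 0.001], [0.0, 0.001, -1.0]]
force: [-0.4, 2.8, -0.9]
opening: 43.2
finger_force: 1.1
[0.42392434 0.02550042 0.06782182] [8.74780487e-01 4.84518683e-01 8.63721489e-04]
clock: 20.98
tool_pos: [632.2, 97.2, 80.4]
orientation: [[-0.457, 0.889, 0.001], [0.889, 0.457, 0.001], [0.001, 0.001, -1.0]]
force: [-0.3, 4.1, -0.2]
opening: 42.6
finger_force: 8.7
[0.73889762 0.08321307 0.44840516] [0.88946498 0.45700236 0.000946  ]
clock: 21.22
tool_pos: [632.2, 97.1, 80.4]
orientation: [[-0.43, 0.903, 0.001], [0.903, 0.43, 0.0], [0.0, 0.001, -1.0]]
force: [0.5, 5.5, 0.3]
opening: 43.0
finger_force: 25.9
[0.87914136 0.06956883 1.32494845] [9.02658998e-01 4.30355911e-01 7.23390684e-04]
```

```bash
python3 -m crank '[[0,0,0,0,0,0.04,0.5],[0,0,0,0,0,0.06,0.5],[0,0,0.1,0,0,0.06,0.5],[0,0,0.2,0,0,0.06,0.5],[0,0,0.3,0,0,0.06,0.5],[-0.3,0.1,0.3,0,0,0.06,0.5],[-0.6,0.3,0.3,0,0,0.06,0.5],[-0.6,0.3,0.3,0,0,0.06,0.5],[-0.6,0.3,0.3,0,0,0.06,0.5],[-0.6,0.3,0.3,0,0,0.06,0.5]]'; python3 - <<'E'
from h import *
import cv2
im=r.camera("top")
cv2.imwrite("pics/t4.png",cv2.resize(im[140:260,200:320,::-1],None,fx=5,fy=5,interpolation=cv2.INTER_CUBIC))
E
```

```text
clock: 22.48
tool_pos: [389.1, 216.2, 200.5]
orientation: [[-0.591, 0.807, -0.0], [0.807, 0.591, -0.002], [-0.001, -0.001, -1.0]]
force: [0.1, 0.2, -0.1]
opening: 42.5
finger_force: 0.0
```

View pics/t4.png

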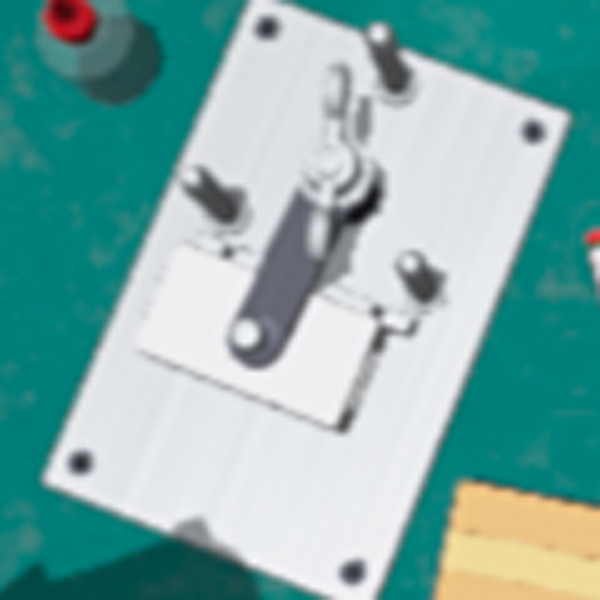

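The block still sits flush at the same pixels, with edge (140,350) to (342,430). The peg is at (243,335) over it, and the nut's wings run from (340,75) to (318,245). I'll check the peg position, then hand in.

```bash
python3 - <<'E'
from h import *
p=inv(ray("top",(200+243/5,140+335/5),95)); print(p)
if -6<p[1]<13: print(r.job_done())
E
```

```text
[-79.31237633   4.4180043 ]
the job is handed in; nothing more can be done
None
```

I handed the job in at about 22.5 s: the block is flush against the stop bar, the peg is within about 1 mm of the block's middle, and the wing nut is at its stop. While finding that stop I overdrove the nut to about 27 N m, and I don't have the judge's verdict.

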